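# Refit a lamp cartridge and hold the lamp-house cover shut

### The arm

A 7-joint arm with a two-finger parallel gripper is mounted at the origin on the work surface. World frame = base frame: x ahead of the robot, y to its left, z up, the work surface at z = 0. Lengths are in m, angles in rad, forces in N, time in s.
With the tool pointing down it reaches from about 0.375 to 0.925 m from the base axis. Payload 3.1 kg.
Tool frame: the origin (TCP) lies at the very end of the fingers, on their centre line; the grasp point (between the pads) lies ctrl.grasp_offset behind it (ctrl.grasp_offset is the distance from the TCP to the grasp point, in m); z points along the fingers, y is the direction in which the jaws open and shut (so a half turn about z gives the same grasp; the last joint's range is limited). The gripper opens to 85 mm and grips with 20 to 120 N. Pads are 22 mm wide; open, the fingers measure 114 mm over their backs; the gripper's body (76 mm by 85 mm) begins 54 mm behind the grasp point. The pads swing forward as they close: fully open they stand 13 mm farther back than shut.
Start: joints at [1.113, 0.383, 0.044, 1.598, -0.018, 1.161, -0.05], TCP at [0.229, -0.608, 0.231] pointing down, gripper open.
Joint ranges: [-2.61, 2.61], [-0.41, 2.15], [-1.48, 1.57], [0, 2.5], [-1.57, 4.71], [0.05, 1.97], [-2.85, 2.85]. Speed limits (rad/s): [2.79, 2.79, 3.14, 3.14, 3.14, 3.14, 3.14].

### API

Orientations are given as a rotation vector (axis times angle).
In Python, from workcell import status, viewer, workorder, ctrl gives the robot as it stands. The module is installed in compiled form; this text tells all that it offers.
- The arm moves only by the tool step_arm, never from a script. Its argument "plan" is a list that holds one entry, the list of rows, each a list of 6 numbers: the shift along the tool's x, y, z in m, then the turn, a rotation vector about the tool's x, y, z in rad. A call has 1 to 5 rows; each row is the pose to reach, as a shift and turn from the pose commanded when the call began, along the tool's axes at that moment; what a row does not reach only later rows make up. A row lasts 1/12 s, in which the tool goes at most 41.7 mm and 7.16 degrees, less where a joint would pass 70% of its speed; a pose out of reach is approached as far as the arm can. A call with a gripper value outside its range is refused whole. "gripper" is the finger opening in m, from 0 to 0.0854, set as the call begins (left out, the last holds). The fingers move at their own pace and stop on an object; "newtons" is the grip in N (left out, the last holds). Time passes only in rows, so rows that repeat a pose let the fingers close. It gives the time, the measured TCP pose, the force and the opening at its end, in the units of the state.
- status.sense(): the state, without advancing time (a new reading comes with each control period).
- viewer.read_camera(name): name is "scene" or "top" or "wrist"; returns the picture (480x640x3 uint8, red, green, blue); there is no depth.
- viewer.calibration(name): a dict with "K" (3x3 intrinsics, pixels), "k1" (the pictures are not rectified: a ray, as slopes to the right and down, at radius r is drawn at 1 + k1 r^2 times it, then the intrinsics apply), "view" (4x4, takes a point from world to camera coordinates). Camera axes: x right, y down, z forward; pixel columns grow to the right and rows downward; lengths in m; the calibration is good to about 2 mm. A picture is of the moment at which its call begins: read the wrist's pose just before it. calibration takes no time and is no camera call; for the wrist camera it gives the pose at the moment of the call.
- workorder.hand_in(): hands the job in, once; it reports no verdict.
The state is a dict: "clock": time; "joint_positions": joint angles; "joint_vel": joint speeds; "joint_torque": joint torques, N m; "eef_pos": TCP position; "eef_rot": TCP orientation; "contact_force": force on the tool from outside, world axes, zero at the start; "moment": the same for the moment, N m; "gripper_width": finger opening in m.
Only numpy, scipy, OpenCV 4.12 (cv2) and the standard library are available. Lean on these libraries where they do the work, as an engineer would, in place of code of your own. Each camera call takes 0.05 s, during which the arm holds its last target.

### The job

Get the microscope's lamp house ready for its cover screws: first stand the steel lamp cartridge upright in the round socket, fully home, and let go of it. Then turn the winged quarter-turn fastener on the sprung cover until its slot lines up with the two black index lines, without pushing the cover down yet; only then press the cover down flat against its frame with the gripper and finish while still holding it pressed, so that a colleague can drive the screws. Leave the other things on the bench where they are.

Things in the scene. Friction and masses are not known exactly. Their poses are not given: they have to be found in the camera images.
- cartridge_center (a point): Lamp cartridge: loose plain steel cylinder, 22 mm diameter (the top 8 mm is 19 mm), 80 mm tall, foot chamfered 3 mm, about 70 g. Starts standing upright on the bench, at one of three places; the dropper bottle and the jar take the other two. The point is its centre, 40 mm above its foot; z is its long axis, up.
- socket_mouth (a point): Centre of the mouth of the round socket in the lamp house's top face, 80 mm above the bench: a bore of 24 mm diameter, slightly chamfered, 28 mm deep, in a grey block. Fully home, the cartridge stands 52 mm out of it. Axes are those of the lamp house; the fastener lies 139 mm away in -y.
- cover_top (a point): Centre of the top face of the cover, under the fastener: an aluminium plate 124 x 130 x 5 mm (lamp-house x, y) that springs hold 10 mm above the frame, top face then 95 mm above the bench. Two black index lines on it run along its x, either side of the fastener. A screw at each corner. It moves straight down only; the point moves with it.
- cover (a joint): How far the cover is pressed down, m: 0 = up on its springs, 0.010 = flat on the frame. Springs push back with about 4 N at first, 8 N at the bottom; let go, it rises. A key bar on the fastener blocks the cover after about 1 mm unless the slot is within about 0.13 rad of the index lines; once down, the fastener can hardly be turned.
- wing (a point): Quarter-turn fastener: steel disc, 36 mm diameter, 3 mm thick, on the cover, with an upright wing 36 mm long, 13 mm wide, its top 30 mm above the cover; a 4 mm slot runs along the wing's top. The point is on the turning axis, 20 mm above the cover's top face, 10 mm below the wing's top; x runs along wing and slot, z up. Moves with the cover.
- fastener (a joint): Angle of the slot from the index lines, rad: 0 = aligned with them (x of the wing along x of the lamp house), positive = anticlockwise seen from above. Stops at -0.2 and 1.6, so it is turned clockwise, by less than a quarter turn, to align it. Friction about 0.04 N m; it stays where it is left.
- housing: Lamp house: white box 150 x 270 x 80 mm fixed to the bench; origin at the centre of its underside. x across its width, y along its length towards the socket end, z up. The socket lies at y = +85 mm, the sprung cover and its fastener at y = -54 mm, both at x = 0.
- dropper: Bystander: amber dropper bottle with black cap, 30 mm diameter, 75 mm tall; origin at its foot.
- jar: Bystander: clear jar with white lid, 44 mm diameter, 50 mm tall; origin at its foot.
- dish: Bystander: glass dish, 90 mm diameter, 15 mm tall; origin at its foot.
- marker: Bystander: black marker pen lying down, 130 mm long, 12 mm thick; long axis x.
- driver: Bystander: screwdriver lying down, 160 mm long; long axis x.
Mind the look-alikes: they are no part of the job. Leave any green look-alike of the part that bears cartridge_center alone.

How it is judged:
On the way, in this order (a step that is already met when the one before it is completed fails the run):
1. the cartridge stands fully home in the socket, let go (horizontal distance between cartridge_center and socket_mouth below 0.005 m and z of cartridge_center in the frame of socket_mouth below 0.0155 m and angle between cartridge_center's own z axis and vertical below 0.1 rad and contact force between the fingers and cartridge below 0.2 N), for 0.2 s.
2. the fastener's slot lines up with the index lines while the cover is still up (value of joint fastener between -0.14 and 0.14 rad and value of joint cover below 0.005 m), for 0.2 s.
3. the gripper presses the cover against the frame (value of joint fastener between -0.14 and 0.14 rad and value of joint cover above 0.008 m and contact force between any of the fingers, the arm and cover above 3 N), for 0.5 s.
At the end, for the whole second after the job is handed in: Cartridge in the socket: within 5 mm of its axis, 3.5 mm of fully home, tilt under 0.1 rad, not held. Slot within 0.14 rad of the index lines. Gripper holding the cover pressed at least 8 of its 10 mm with over 3 N, still. No bystander moved over 30 mm (all of step 1 and all of step 3 and velocity of joint cover below 0.01 m/s); the arm keeps its last pose, push and grip.
It fails at once if one of the other things on the bench is moved more than 30 mm (distance of any of dropper, jar, dish, marker, driver from where it was at the start of the episode above 0.03 m).
It also fails if it takes over 54 s, if anything falls off the work surface, if the arm or the gripper's body presses on something with over 40 N, if the wrist force passes 120 N, or if a joint passes its speed limit or range.

## Working session

There is one attempt and no reset: what is moved stays moved. The work goes in short steps, Python scripts to look and compute and a tool call to move; the robot and the scene stay as the last step left them, time stands still between calls to the robot, and variables do not carry over. Pictures are saved under pics/ and viewed, and the job is handed in when it is done.

Besides the shell and the picture viewer there is one more tool, called after "Request:" by a JSON object that holds its "fn" and its "kwargs". step_arm: Moves the arm, as the interface text tells. Its arguments: {"type":"object","properties":{"plan":{"type":"array","items":{"type":"array","items":{"type":"array","items":{"type":"number"}}}},"gripper":{"type":"number"},"newtons":{"type":"number"}},"required":["plan"]}

```bash
mkdir -p pics; cat > h.py <<'E'
import numpy as np, cv2
from workcell import status, viewer, workorder, ctrl
from scipy.spatial.transform import Rotation as R
def snap(n,f):
    c=viewer.calibration(n); im=viewer.read_camera(n); cv2.imwrite('pics/'+f+'.png',im[:,:,::-1]); return im,c
def ray(c,u,v):
    K=np.array(c['K']);k=c['k1'];d=np.array([(u-K[0,2])/K[0,0],(v-K[1,2])/K[1,1]])
    s=d.copy()
    for _ in range(30): s=d/(1+k*(s@s))
    V=np.array(c['view']);Rm=V[:3,:3];t=V[:3,3]
    return -Rm.T@t, Rm.T@np.array([s[0],s[1],1.])
def onz(c,u,v,z):
    o,d=ray(c,u,v); return o+d*(z-o[2])/d[2]
def proj(c,p):
    V=np.array(c['view']);q=V[:3,:3]@np.array(p)+V[:3,3];s=q[:2]/q[2];s=s*(1+c['k1']*(s@s));K=np.array(c['K'])
    return K[0,0]*s[0]+K[0,2],K[1,1]*s[1]+K[1,2]
E
python3 - <<'E'
from h import *
s=status.sense();print(s, ctrl.grasp_offset)
for n in ['scene','top','wrist']:
    im,c=snap(n,n+'0'); print(n,c)
E
```

```text
{'clock': 0.0, 'joint_positions': array([ 1.11320036,  0.38383499,  0.04381742,  1.5995965 , -0.01790374,
        1.16118978, -0.04989759]), 'joint_vel': array([-0.00089889, -0.00024494, -0.00081282, -0.00051093,  0.00012673,
       -0.00063377, -0.00050106]), 'joint_torque': array([-2.45752040e-05, -4.33455491e+01,  1.02447320e+00, -2.49509186e+01,
        1.06185276e-02,  1.14644878e-02, -8.43700320e-06]), 'eef_pos': array([ 0.22852397, -0.60748787,  0.22987647]), 'eef_rot': array([-3.08834091e+00, -5.61811023e-01,  9.43484832e-04]), 'contact_force': array([-0.39884655,  0.43691116,  0.83857394]), 'moment': array([ 0.00978682, -0.02386081,  0.00765775]), 'gripper_width': 0.08530896014538714} 0.0187
scene {'K': array([[496.87362375,   0.        , 315.38494625],
       [  0.        , 496.87362375, 231.01611097],
       [  0.        ,   0.        ,   1.        ]]), 'k1': 0.03575106752222274, 'view': array([[-0.3358834 ,  0.94168733,  0.02018208,  0.19051255],
       [ 0.54312831,  0.21114135, -0.81266904, -0.16941235],
       [-0.76954141, -0.26200058, -0.58237593,  1.39618526],
     
[... 349 characters left out ...]
 [-9.92675338e-01, -1.47934919e-02, -1.19903399e-01,
         4.89622385e-01],
       [ 1.19871748e-01,  3.01116584e-03, -9.92784819e-01,
         1.40084722e+00],
       [ 0.00000000e+00,  0.00000000e+00,  0.00000000e+00,
         1.00000000e+00]])}
wrist {'K': array([[367.17695765,   0.        , 318.86458945],
       [  0.        , 367.17695765, 238.91105735],
       [  0.        ,   0.        ,   1.        ]]), 'k1': -0.006484177264506751, 'view': array([[ 0.35221608, -0.93591699, -0.00179737, -0.64884192],
       [-0.89848891, -0.3386671 ,  0.27932467, -0.03725177],
       [-0.26203341, -0.09676772, -0.96019503,  0.37946719],
       [ 0.        ,  0.        ,  0.        ,  1.        ]])}
```

View pics/scene0.png

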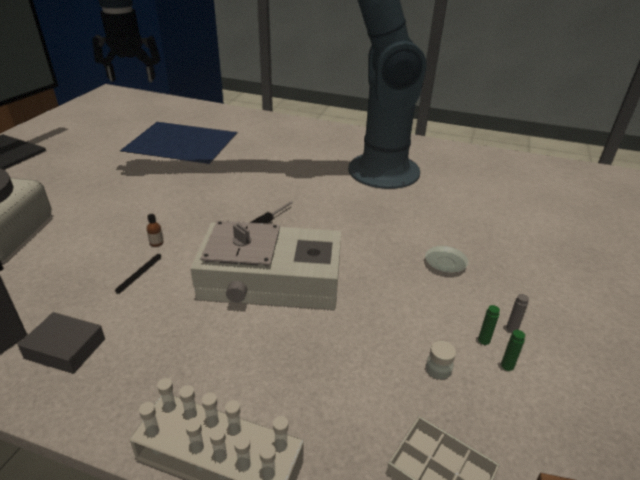

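View pics/top0.png

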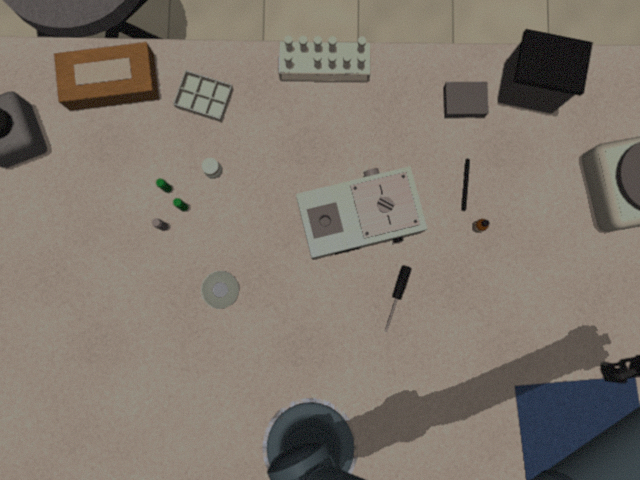

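View pics/wrist0.png

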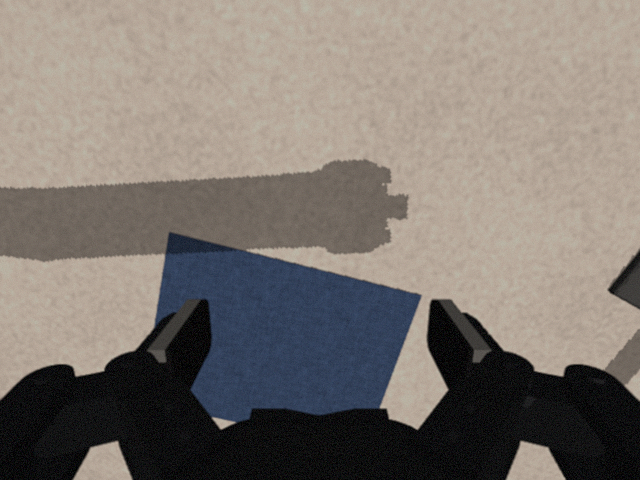

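Candidates for the cartridge, by top-view pixel:
- grey cylinder (160,224)
- green look-alikes (163,185) and (180,204)
- jar (211,168)
- dropper (481,225)
- knobs on the housing

The description (plain steel) fits the grey one at (160,224). I'll check it in a close crop.

```bash
python3 - <<'E'
from h import *
t=cv2.imread('pics/top0.png');s=cv2.imread('pics/scene0.png')
a=cv2.resize(t[170:250,130:230],None,fx=4,fy=4,interpolation=2);b=cv2.resize(s[280:380,470:550],(400,500),interpolation=2)
c=np.zeros((500,800,3),np.uint8);c[:320,:400]=a;c[:,400:]=b;cv2.imwrite('pics/crop1.png',c)
d=cv2.resize(t[160:270,290:440],(800,587),interpolation=2);cv2.imwrite('pics/crop2.png',d)
E
```

```text
(no output)
```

View pics/crop1.png

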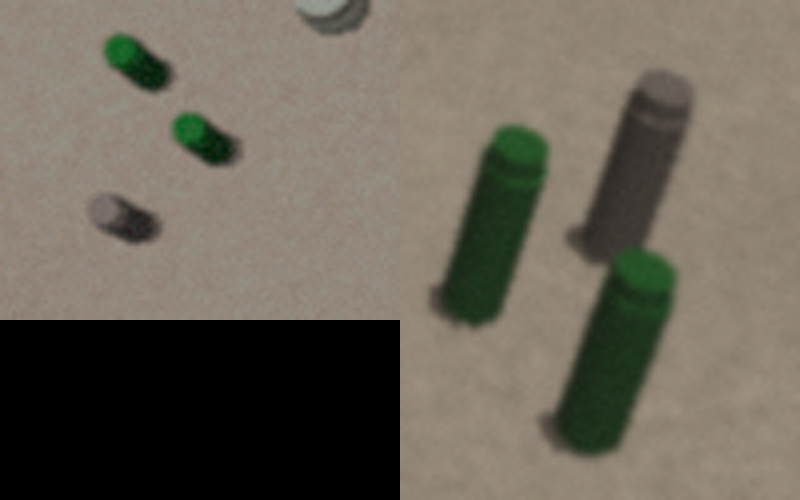

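View pics/crop2.png

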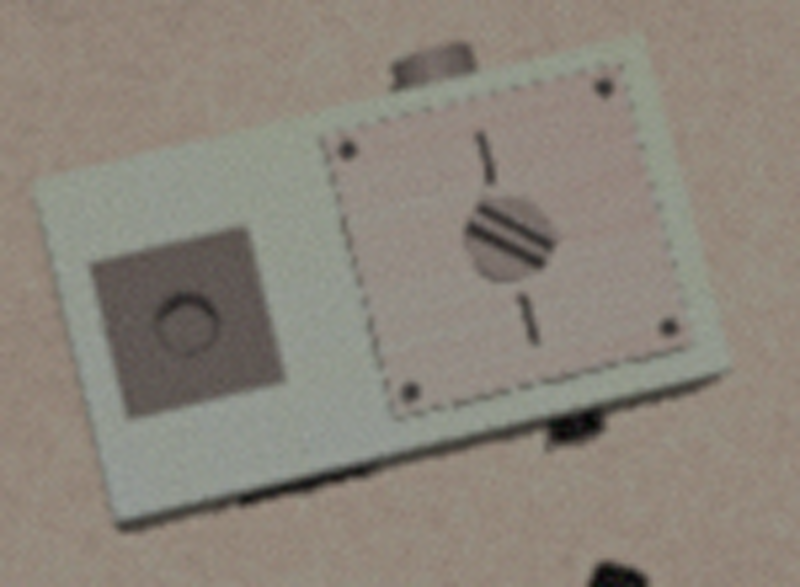

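```bash
cat >> h.py <<'E'
def tri(rays):
    A=0;b=0
    for o,d in rays:
        d=d/np.linalg.norm(d);P=np.eye(3)-np.outer(d,d);A=A+P;b=b+P@o
    return np.linalg.solve(A,b)
def move(p,yaw=None,tilt=None):
    """shift & turn in tool axes to reach world TCP p, tool down with tool-x heading yaw"""
    s=status.sense();R0=R.from_rotvec(s['eef_rot'])
    out=R0.inv().apply(np.array(p)-s['eef_pos'])
    if yaw is None: return out,None
    Rt=R.from_matrix(np.array([[np.cos(yaw),np.sin(yaw),0],[np.sin(yaw),-np.cos(yaw),0],[0,0,-1]]))
    return out,(R0.inv()*Rt).as_rotvec()
E
python3 - <<'E'
from h import *
c=viewer.calibration('top');cs=viewer.calibration('scene')
f=lambda x,y:(290+x*.1875,160+y*.1874)
P=lambda x,y,z:onz(c,*f(x,y),z)
print('cart top',onz(c,156.3,222.5,.08),'scene',onz(cs,470+665/5-80*1.0,280+90/5,.08), onz(cs,470+(665-400)/5,280+88/5,.08))
for u,v in [(160.5,182.5),(177,202.5)]:print('green',onz(c,u,v,.08))
soc=P(187,323,.08);print('socket',soc)
scr=[P(*q,.095) for q in [(347,150),(604,88),(669,328),(410,392)]]
cc=np.mean(scr,0);print('cover centre',cc)
L=[P(*q,.095) for q in [(481,133),(490,183),(521,296),(537,344)]]
d=L[0]-L[3];print('line yaw',np.arctan2(d[1],d[0]))
d=soc-cc;print('house y dir -> yaw',np.arctan2(d[1],d[0])-np.pi/2,np.hypot(*d[:2]))
d=(scr[0]+scr[3]-scr[1]-scr[2]);print('screw yaw',np.arctan2(d[1],d[0])-np.pi/2)
d=(scr[0]+scr[1]-scr[2]-scr[3]);print('screw yaw',np.arctan2(d[1],d[0]))
a=P(476,218,.125);b=P(548,256,.125);d=a-b;print('slot yaw',np.arctan2(d[1],d[0]),(a+b)/2)
s=status.sense();m=R.from_rotvec(s['eef_rot']).as_matrix();print(m)
w=viewer.calibration('wrist');V=np.array(w['view']);print('cam in tool',m.T@(-V[:3,:3].T@V[:3,3]-s['eef_pos']), m.T@V[:3,:3].T)
E
```

```text
cart top [0.50314986 0.35578918 0.08      ] scene [0.50593901 0.35827006 0.08      ] [0.50487263 0.35825586 0.08      ]
green [0.59537576 0.35042829 0.08      ]
green [0.54972742 0.31092748 0.08      ]
socket [ 0.51337244 -0.02619971  0.08      ]
cover centre [ 0.54899717 -0.16057764  0.095     ]
line yaw 0.25832212483335854
house y dir -> yaw 0.2591471086212789 0.1390199544423336
screw yaw 0.2563530442945139
screw yaw 0.25854124381897214
slot yaw 1.0913984420499117 [ 0.54472867 -0.15902396  0.125     ]
[[ 9.35933630e-01  3.52175382e-01 -8.61029541e-04]
 [ 3.52176413e-01 -9.35931624e-01  1.94169788e-03]
 [-1.22046586e-04 -2.12053464e-03 -9.99997744e-01]]
cam in tool [ 7.03006929e-02  3.67378307e-05 -1.43632959e-01] [[ 3.94661141e-05 -9.60236176e-01 -2.79188976e-01]
 [ 9.99999785e-01 -1.44665612e-04  6.38919425e-04]
 [-6.53902589e-04 -2.79188941e-01  9.60235964e-01]]
```

Chosen: the grey cartridge at top-view (156,222). The crop shows plain grey steel with the narrower top; its two neighbours are green. Moving toward it.

```bash
python3 - <<'E'
from h import *
np.set_printoptions(precision=4,suppress=True)
print(move([.5,-.1,.26],1.6))
E
```

```text
(array([ 0.4328, -0.3796, -0.0291]), array([-0.0019, -0.0012, -1.2401]))
```

Request:
{"fn": "step_arm", "kwargs": {"plan": [[[0.433, -0.38, -0.029, 0, 0, -1.24], [0.433, -0.38, -0.029, 0, 0, -1.24], [0.433, -0.38, -0.029, 0, 0, -1.24], [0.433, -0.38, -0.029, 0, 0, -1.24], [0.433, -0.38, -0.029, 0, 0, -1.24]]]}}

```text
clock: 0.57
eef_pos: [0.3273, -0.4228, 0.2415]
eef_rot: [-2.764, -1.493, 0.0]
contact_force: [2.3, -1.0, 0.2]
gripper_width: 0.0854
```

```bash
python3 - <<'E'
from h import *
np.set_printoptions(precision=4,suppress=True)
s=status.sense();print(s['clock'],s['eef_pos'],s['eef_rot'])
print(move([.5,.1,.26],2.2))
E
```

```text
0.5667 [ 0.3273 -0.4228  0.2415] [-2.7635 -1.4931  0.0003]
(array([ 0.5319, -0.1421, -0.0184]), array([-0.0004, -0.0004, -1.2093]))
```

Request:
{"fn": "step_arm", "kwargs": {"plan": [[[0.532, -0.142, -0.018, 0, 0, -1.21], [0.532, -0.142, -0.018, 0, 0, -1.21], [0.532, -0.142, -0.018, 0, 0, -1.21], [0.532, -0.142, -0.018, 0, 0, -1.21], [0.532, -0.142, -0.018, 0, 0, -1.21]]]}}

```text
clock: 0.98
eef_pos: [0.3934, -0.2255, 0.2485]
eef_rot: [2.171, 2.271, -0.001]
contact_force: [1.0, 0.1, -0.2]
gripper_width: 0.0855
```

```bash
python3 - <<'E'
from h import *
np.set_printoptions(precision=4,suppress=True)
s=status.sense();print(s['clock'],s['eef_pos'],s['eef_rot'])
print(move([.504,.357,.2],2.7))
E
```

```text
0.9833 [ 0.3934 -0.2255  0.2485] [ 2.1709  2.2708 -0.0005]
(array([0.5769, 0.1367, 0.0483]), array([-0.0003,  0.0001, -1.0842]))
```

Request:
{"fn": "step_arm", "kwargs": {"plan": [[[0.577, 0.137, 0, 0, 0, -1.08], [0.577, 0.137, 0, 0, 0, -1.08], [0.577, 0.137, 0, 0, 0, -1.08], [0.577, 0.137, 0, 0, 0, -1.08], [0.577, 0.137, 0, 0, 0, -1.08]]]}}

```text
clock: 1.4
eef_pos: [0.4332, -0.0212, 0.2485]
eef_rot: [1.368, 2.828, -0.001]
contact_force: [2.0, -0.6, 0.4]
gripper_width: 0.0851
```

```bash
python3 - <<'E'
from h import *
np.set_printoptions(precision=4,suppress=True)
s=status.sense();print(s['clock'],s['eef_pos'],s['eef_rot'])
print(move([.504,.357,.22],2.7))
E
```

```text
1.4 [ 0.4332 -0.0212  0.2485] [ 1.3675  2.8278 -0.0009]
(array([0.2526, 0.2903, 0.0283]), array([-0.0005,  0.0006, -0.4593]))
```

Request:
{"fn": "step_arm", "kwargs": {"plan": [[[0.253, 0.29, 0.02, 0, 0, -0.46], [0.253, 0.29, 0.02, 0, 0, -0.46], [0.253, 0.29, 0.02, 0, 0, -0.46], [0.253, 0.29, 0.02, 0, 0, -0.46], [0.253, 0.29, 0.02, 0, 0, -0.46]]]}}

```text
clock: 1.82
eef_pos: [0.4727, 0.1828, 0.2377]
eef_rot: [0.692, 3.064, -0.001]
contact_force: [-0.0, -0.4, 0.1]
gripper_width: 0.0855
```

```bash
python3 - <<'E'
from h import *
np.set_printoptions(precision=4,suppress=True)
s=status.sense();print(s['clock'],s['eef_pos'],s['eef_rot'])
print(move([.504,.357,.2],2.7))
E
```

```text
1.8167 [0.4727 0.1828 0.2377] [ 0.6923  3.0637 -0.0006]
(array([0.0466, 0.1707, 0.0376]), array([-0.0002,  0.0008, -0.0029]))
```

Request:
{"fn": "step_arm", "kwargs": {"plan": [[[0.047, 0.171, 0.038, 0, 0, 0], [0.047, 0.171, 0.038, 0, 0, 0], [0.047, 0.171, 0.038, 0, 0, 0], [0.047, 0.171, 0.038, 0, 0, 0], [0.047, 0.171, 0.038, 0, 0, 0]]]}}

```text
clock: 2.23
eef_pos: [0.5019, 0.3623, 0.1981]
eef_rot: [-0.685, -3.062, -0.006]
contact_force: [-0.6, 0.7, 0.8]
gripper_width: 0.0852
```

```bash
python3 - <<'E'
from h import *
np.set_printoptions(precision=4,suppress=True)
s=status.sense();print(s['clock'],s['eef_pos'],s['eef_rot'])
im,c=snap('wrist','w1');print(proj(c,[.504,.357,.08]),proj(c,[.504,.357,.0]))
print(move([.504,.357,.037],2.7))
E
```

```text
2.2333 [0.5019 0.3623 0.1981] [-0.6854 -3.0617 -0.006 ]
(np.float64(313.8557518579129), np.float64(238.72579603182285)) (np.float64(314.8134147999035), np.float64(215.77989342801118))
(array([-0.0059, -0.0053,  0.161 ]), array([ 0.0036, -0.0058,  0.0029]))
```

View pics/w1.png

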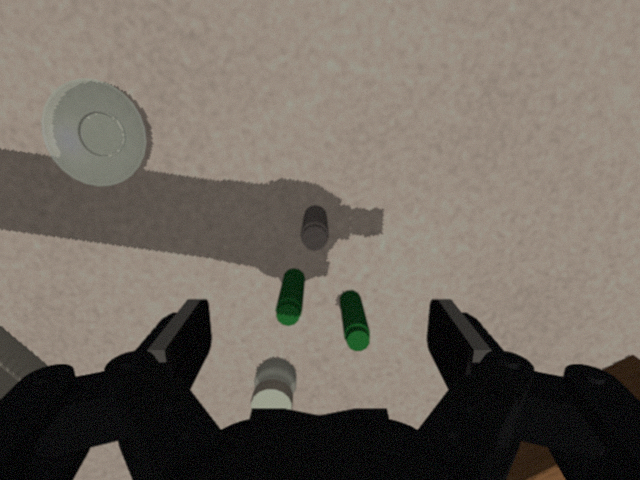

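```bash
python3 - <<'E'
from h import *
t=cv2.imread('pics/w1.png');cv2.imwrite('pics/w1c.png',cv2.resize(t[195:265,275:355],(800,700),interpolation=2)[:600])
E
```

```text
(no output)
```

View pics/w1c.png

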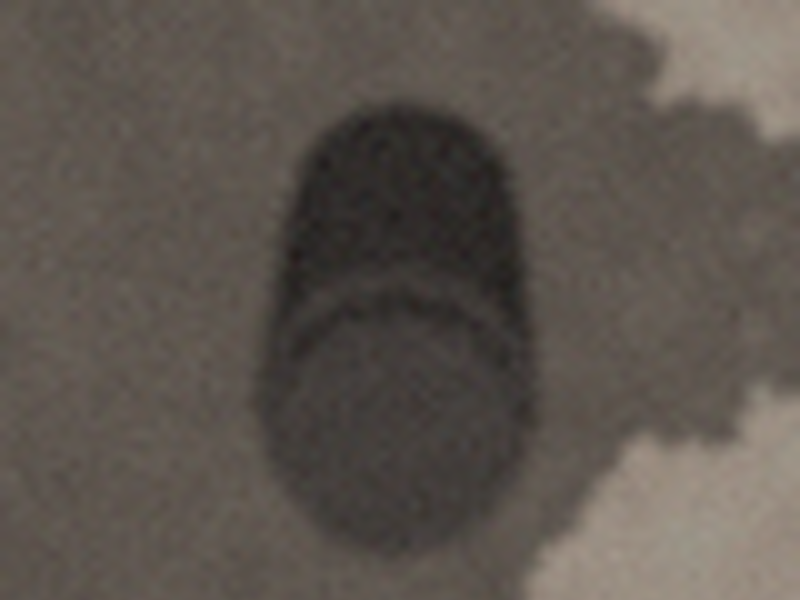

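Request:
{"fn": "step_arm", "kwargs": {"plan": [[[-0.006, -0.005, 0.04, 0.003, -0.006, 0.003], [-0.006, -0.005, 0.08, 0.003, -0.006, 0.003], [-0.006, -0.005, 0.11, 0.003, -0.006, 0.003], [-0.006, -0.005, 0.12, 0.003, -0.006, 0.003], [-0.006, -0.005, 0.12, 0.003, -0.006, 0.003]]], "gripper": 0.06, "newtons": 40}}

```text
clock: 2.7
eef_pos: [0.5053, 0.3457, 0.0761]
eef_rot: [0.701, 3.062, -0.016]
contact_force: [-0.2, -0.5, -0.4]
gripper_width: 0.0602
```

```bash
python3 - <<'E'
from h import *
np.set_printoptions(precision=4,suppress=True)
s=status.sense();print(s['clock'],s['eef_pos'],s['eef_rot'])
print(move([.504,.357,.037],2.7))
E
```

```text
2.7 [0.5053 0.3457 0.0761] [ 0.7013  3.0622 -0.0163]
(array([0.0062, 0.01  , 0.0389]), array([-0.0101,  0.0024, -0.0087]))
```

Request:
{"fn": "step_arm", "kwargs": {"plan": [[[0.006, 0.01, 0, -0.01, 0.002, -0.008], [0.006, 0.01, 0.0, -0.01, 0.002, -0.008], [0.006, 0.01, 0.01, -0.01, 0.002, -0.008], [0.006, 0.01, 0.01, -0.01, 0.002, -0.008], [0.006, 0.01, 0.01, -0.01, 0.002, -0.008]]]}}

```text
clock: 3.12
eef_pos: [0.5068, 0.3601, 0.0702]
eef_rot: [0.687, 3.059, 0.009]
contact_force: [0.8, -0.1, -0.6]
gripper_width: 0.06
```

```bash
python3 - <<'E'
from h import *
np.set_printoptions(precision=4,suppress=True)
s=status.sense();print(s['clock'],s['eef_pos'],s['eef_rot'],s['joint_vel'])
print(move([.504,.357,.037],2.7))
E
```

```text
3.1167 [0.5068 0.3601 0.0702] [0.6869 3.0592 0.0093] [ 0.0027 -0.0023  0.0028 -0.0005 -0.0009 -0.0005  0.0005]
(array([ 0.0013, -0.0042,  0.0332]), array([ 0.0071,  0.0047, -0.0002]))
```

Request:
{"fn": "step_arm", "kwargs": {"plan": [[[0.001, -0.004, 0, 0.007, 0.005, 0], [0.001, -0.004, 0.016, 0.007, 0.005, 0], [0.001, -0.004, 0.033, 0.007, 0.005, 0], [0.001, -0.004, 0.033, 0.007, 0.005, 0], [0.001, -0.004, 0.033, 0.007, 0.005, 0]]]}}

```text
clock: 3.53
eef_pos: [0.503, 0.3558, 0.0349]
eef_rot: [-0.688, -3.062, 0.004]
contact_force: [-0.2, 0.1, -0.0]
gripper_width: 0.0596
```

```bash
python3 - <<'E'
from h import *
np.set_printoptions(precision=4,suppress=True)
im,c=snap('wrist','w2')
s=status.sense();print(s['clock'],s['eef_pos'],s['eef_rot'],s['joint_vel'])
print(move([.504,.357,.037],2.7))
E
```

```text
3.5833 [0.5037 0.3568 0.0361] [-0.688  -3.0633  0.0011] [ 0.0024 -0.0166 -0.0145 -0.0199  0.0006 -0.0022  0.0006]
(array([-0.0002,  0.0003, -0.0009]), array([-0.0011, -0.0018, -0.0002]))
```

View pics/w2.png

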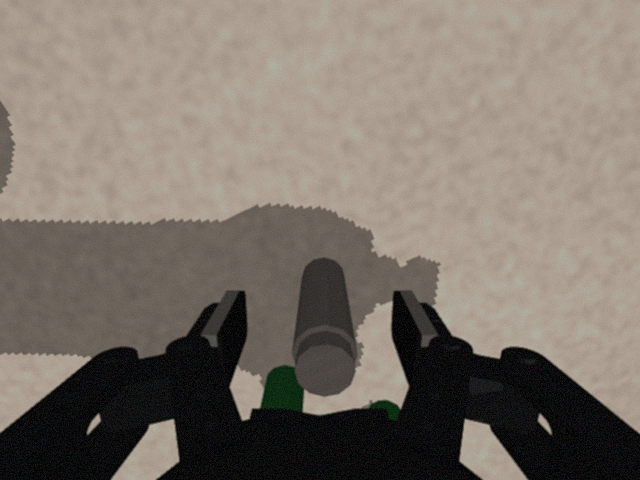

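The cartridge stands between the pads: its top is at (325,372) and the pads are at about (230,330) and (410,330). Closing.

Request:
{"fn": "step_arm", "kwargs": {"plan": [[[0, 0, 0, 0, 0, 0], [0, 0, 0, 0, 0, 0], [0, 0, 0, 0, 0, 0], [0, 0, 0, 0, 0, 0], [0, 0, 0, 0, 0, 0]]], "gripper": 0.0}}

```text
clock: 4.0
eef_pos: [0.5047, 0.3577, 0.0376]
eef_rot: [0.688, 3.065, 0.002]
contact_force: [-1.0, -0.5, 2.5]
gripper_width: 0.021
```

```bash
python3 - <<'E'
from h import *
np.set_printoptions(precision=4,suppress=True)
s=status.sense();print(s['clock'],s['eef_pos'],s['eef_rot'],s['gripper_width'],s['contact_force'])
E
```

```text
4.0 [0.5047 0.3577 0.0376] [0.6882 3.0651 0.002 ] 0.02104084939300263 [-1.0456 -0.5344  2.4599]
```

Request:
{"fn": "step_arm", "kwargs": {"plan": [[[0, 0, -0.02, 0, 0, 0], [0, 0, -0.05, 0, 0, 0], [0, 0, -0.09, 0, 0, 0], [0, 0, -0.13, 0, 0, 0], [0, 0, -0.17, 0, 0, 0]]]}}

```text
clock: 4.42
eef_pos: [0.5035, 0.3566, 0.2077]
eef_rot: [-0.687, -3.063, 0.001]
contact_force: [0.6, 0.2, -1.0]
gripper_width: 0.0209
```

```bash
python3 - <<'E'
from h import *
np.set_printoptions(precision=4,suppress=True)
s=status.sense();print(s['clock'],s['eef_pos'],s['eef_rot'],s['gripper_width'],s['contact_force'])
print(move([.513,-.026,.21],1.829))
snap('wrist','w3')
E
```

```text
4.4167 [0.5035 0.3566 0.2077] [-0.6871 -3.0634  0.0013] 0.020869039939564647 [ 0.5704  0.1762 -0.9987]
(array([-0.172 , -0.3419, -0.0022]), array([-0.0019, -0.0012,  0.8713]))
```

View pics/w3.png

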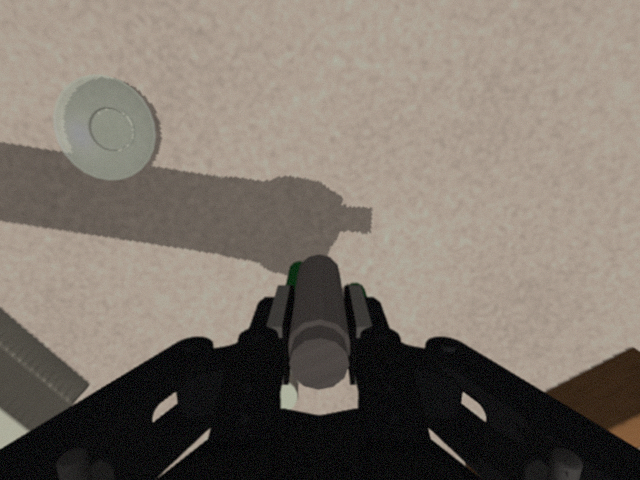

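The cartridge is lifted and held between the pads at (319,310). Moving to the socket.

Request:
{"fn": "step_arm", "kwargs": {"plan": [[[-0.172, -0.342, -0.002, 0, 0, 0.87], [-0.172, -0.342, -0.002, 0, 0, 0.87], [-0.172, -0.342, -0.002, 0, 0, 0.87], [-0.172, -0.342, -0.002, 0, 0, 0.87], [-0.172, -0.342, -0.002, 0, 0, 0.87]]]}}

```text
clock: 4.88
eef_pos: [0.5087, 0.1468, 0.2074]
eef_rot: [-1.605, -2.7, 0.0]
contact_force: [1.0, 0.0, 0.1]
gripper_width: 0.0205
```

```bash
python3 - <<'E'
from h import *
np.set_printoptions(precision=4,suppress=True)
s=status.sense();print(s['clock'],s['eef_pos'],s['eef_rot'],s['gripper_width'],s['contact_force'])
print(move([.513,-.026,.21],1.829))
E
```

```text
4.8833 [0.5087 0.1468 0.2074] [-1.6046 -2.7002  0.0004] 0.020493210941547324 [0.9688 0.0094 0.0542]
(array([-0.1539, -0.0789, -0.0026]), array([-0.0006, -0.0003,  0.2402]))
```

Request:
{"fn": "step_arm", "kwargs": {"plan": [[[-0.154, -0.079, -0.002, 0, 0, 0.24], [-0.154, -0.079, -0.002, 0, 0, 0.24], [-0.154, -0.079, -0.002, 0, 0, 0.24], [-0.154, -0.079, -0.002, 0, 0, 0.24], [-0.154, -0.079, -0.002, 0, 0, 0.24]]]}}

```text
clock: 5.3
eef_pos: [0.5138, -0.035, 0.209]
eef_rot: [1.925, 2.48, -0.009]
contact_force: [0.4, -1.2, -0.7]
gripper_width: 0.0209
```

Request:
{"fn": "step_arm", "kwargs": {"plan": [[[0, 0, 0, 0, 0, 0], [0, 0, 0, 0, 0, 0], [0, 0, 0, 0, 0, 0]]]}}

```text
clock: 5.55
eef_pos: [0.5144, -0.022, 0.2095]
eef_rot: [-1.905, -2.496, -0.001]
contact_force: [-0.1, 0.5, 0.5]
gripper_width: 0.0208
```

```bash
python3 - <<'E'
from h import *
np.set_printoptions(precision=4,suppress=True)
s=status.sense();print(s['clock'],s['eef_pos'],s['eef_rot'],s['gripper_width'],s['joint_vel'])
print(move([.513,-.026,.21],1.829))
im,c=snap('wrist','w4');print(proj(c,[.5134,-.0262,.08]))
snap('scene','s4')
E
```

```text
5.55 [ 0.5144 -0.022   0.2095] [-1.905  -2.4959 -0.001 ] 0.020756841440409783 [-0.0156 -0.0004 -0.0133 -0.0021  0.0036  0.0039  0.0018]
(array([-0.0035, -0.0024, -0.0005]), array([-0.0006, -0.0017,  0.0087]))
(np.float64(317.10638788377634), np.float64(233.12120196332523))
```

View pics/w4.png

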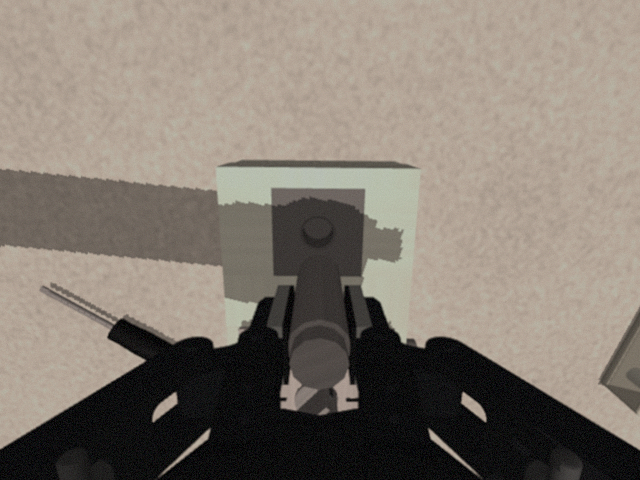

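View pics/s4.png

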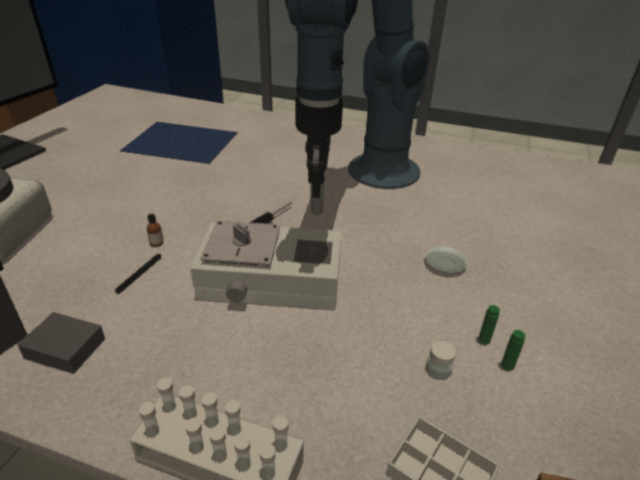

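```bash
python3 - <<'E'
from h import *
t=cv2.imread('pics/w4.png');a=cv2.resize(t[200:270,275:365],(720,560),interpolation=2);
cv2.imwrite('pics/w4c.png',cv2.convertScaleAbs(a,alpha=2.2))
b=cv2.resize(t[310:400,270:370],(800,600)[:2],interpolation=2);cv2.imwrite('pics/w4d.png',cv2.convertScaleAbs(b,alpha=2.2))
E
```

```text
(no output)
```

View pics/w4c.png

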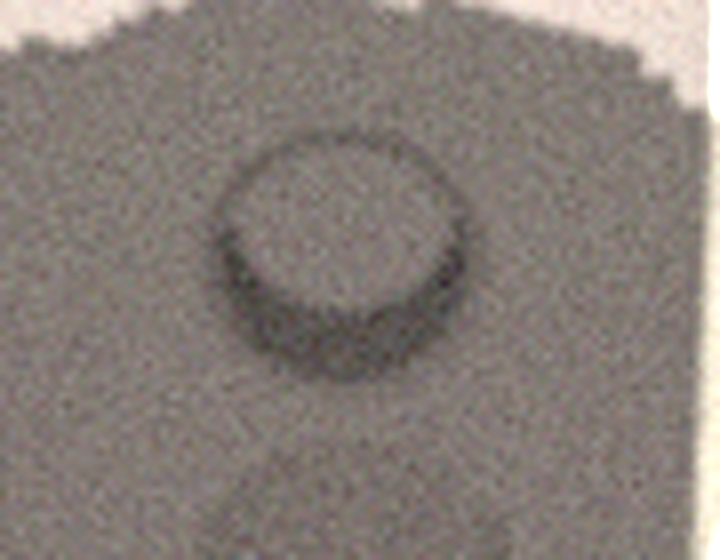

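View pics/w4d.png

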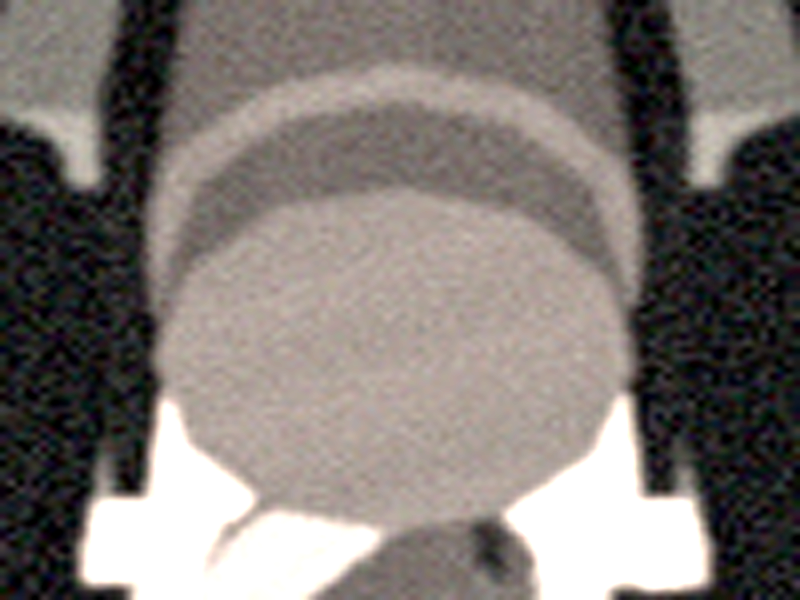

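```bash
python3 - <<'E'
from h import *
np.set_printoptions(precision=4,suppress=True)
c=viewer.calibration('wrist');s=status.sense();print(s['eef_pos'],s['eef_rot'])
soc=onz(c,317.75,231.75,.08);top=onz(c,319.4,363.5,s['eef_pos'][2]+.0425)
print('soc',soc,'cart top',top,'off',top-s['eef_pos'])
Rm=R.from_rotvec(s['eef_rot'])
print(Rm.inv().apply(soc-top), Rm.as_matrix()[:,2], move([0,0,0],1.829)[1])
E
```

```text
[ 0.5144 -0.0215  0.2096] [-1.9033 -2.4976 -0.0006]
soc [ 0.5137 -0.0247  0.08  ] cart top [ 0.5142 -0.0217  0.2521] off [-0.0002 -0.0002  0.0425]
[-0.0029 -0.0012  0.1721] [-0.0009  0.0012 -1.    ] [-0.0006 -0.0014  0.0103]
```

Request:
{"fn": "step_arm", "kwargs": {"plan": [[[-0.003, -0.0013, 0.0, 0, -0.001, 0.01], [-0.003, -0.0013, 0.03, 0, -0.001, 0.01], [-0.003, -0.0013, 0.06, 0, -0.001, 0.01], [-0.003, -0.0013, 0.075, 0, -0.001, 0.01], [-0.003, -0.0013, 0.075, 0, -0.001, 0.01]]]}}

```text
clock: 6.07
eef_pos: [0.5102, -0.0266, 0.1307]
eef_rot: [-1.915, -2.481, 0.008]
contact_force: [-0.3, 0.2, -1.9]
gripper_width: 0.0209
```

Request:
{"fn": "step_arm", "kwargs": {"plan": [[[0, 0, 0, 0, 0, 0], [0, 0, 0, 0, 0, 0], [0, 0, 0, 0, 0, 0]]]}}

```text
clock: 6.32
eef_pos: [0.5157, -0.027, 0.1364]
eef_rot: [1.92, 2.483, 0.002]
contact_force: [0.1, -0.7, -1.3]
gripper_width: 0.0206
```

```bash
python3 - <<'E'
from h import *
np.set_printoptions(precision=4,suppress=True)
s=status.sense();print(s['clock'],s['eef_pos'],s['eef_rot'],s['joint_vel'],s['contact_force'])
print(move([.5136,-.0252,.135],1.829))
im,c=snap('wrist','w5');print(proj(c,[.5136,-.0252,.08]))
b=cv2.resize(im[190:290,255:380,::-1],(750,600),interpolation=2);cv2.imwrite('pics/w5c.png',cv2.convertScaleAbs(b,alpha=2))
E
```

```text
6.3167 [ 0.5157 -0.027   0.1364] [1.9197 2.4831 0.0019] [ 0.004  -0.0047  0.0023  0.0012  0.0026  0.     -0.0001] [ 0.0789 -0.7281 -1.3134]
(array([ 0.0023, -0.0016,  0.0014]), array([ 0.0027,  0.0016, -0.0037]))
(np.float64(316.8000309949284), np.float64(255.8262398451409))
```

View pics/w5c.png

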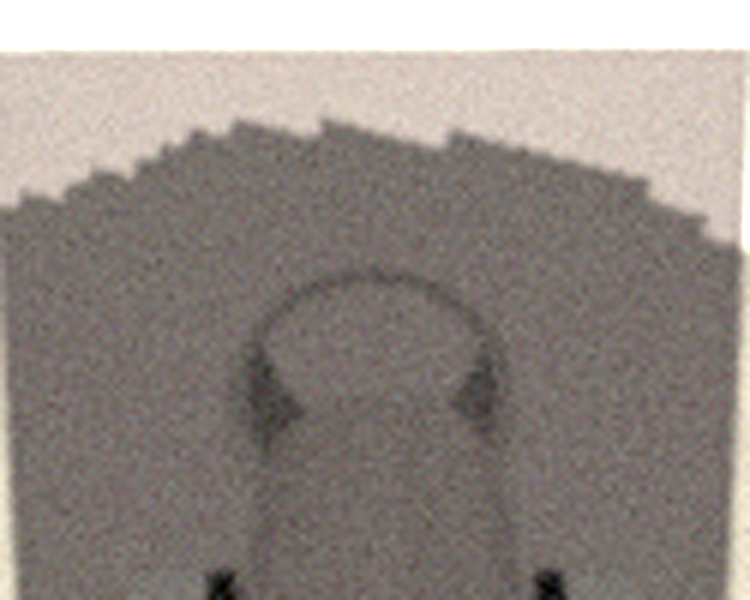

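Request:
{"fn": "step_arm", "kwargs": {"plan": [[[0.0024, -0.0013, 0, 0.002, 0.001, -0.003], [0.0024, -0.0013, 0.0, 0.002, 0.001, -0.003], [0.0024, -0.0013, 0.006, 0.002, 0.001, -0.003], [0.0024, -0.0013, 0.012, 0.002, 0.001, -0.003], [0.0024, -0.0013, 0.012, 0.002, 0.001, -0.003]]]}}

```text
clock: 6.78
eef_pos: [0.5108, -0.0256, 0.1211]
eef_rot: [-1.916, -2.484, 0.005]
contact_force: [-0.6, 0.2, -0.9]
gripper_width: 0.021
```

Request:
{"fn": "step_arm", "kwargs": {"plan": [[[0, 0, 0, 0, 0, 0], [0, 0, 0, 0, 0, 0]]]}}

```text
clock: 6.95
eef_pos: [0.5119, -0.0254, 0.1222]
eef_rot: [-1.917, -2.486, 0.003]
contact_force: [-0.2, 0.4, -0.9]
gripper_width: 0.0207
```

```bash
python3 - <<'E'
from h import *
np.set_printoptions(precision=4,suppress=True)
s=status.sense();print(s['clock'],s['eef_pos'],s['eef_rot'],s['joint_vel'],s['contact_force'])
print(move([.5136,-.025,.125],1.829))
im,c=snap('wrist','w6');print(proj(c,[.5136,-.025,.08]))
b=cv2.resize(im[210:310,255:380,::-1],(750,600),interpolation=2);cv2.imwrite('pics/w6c.png',cv2.convertScaleAbs(b,alpha=2))
E
```

```text
6.95 [ 0.5119 -0.0254  0.1222] [-1.9167 -2.4856  0.0032] [ 0.0009 -0.0058 -0.0002 -0.0069 -0.0008 -0.0006  0.0008] [-0.2496  0.441  -0.8717]
(array([-0.    ,  0.0017, -0.0028]), array([-0.0034, -0.001 , -0.0012]))
(np.float64(323.35690781315174), np.float64(268.6119443214942))
```

View pics/w6c.png

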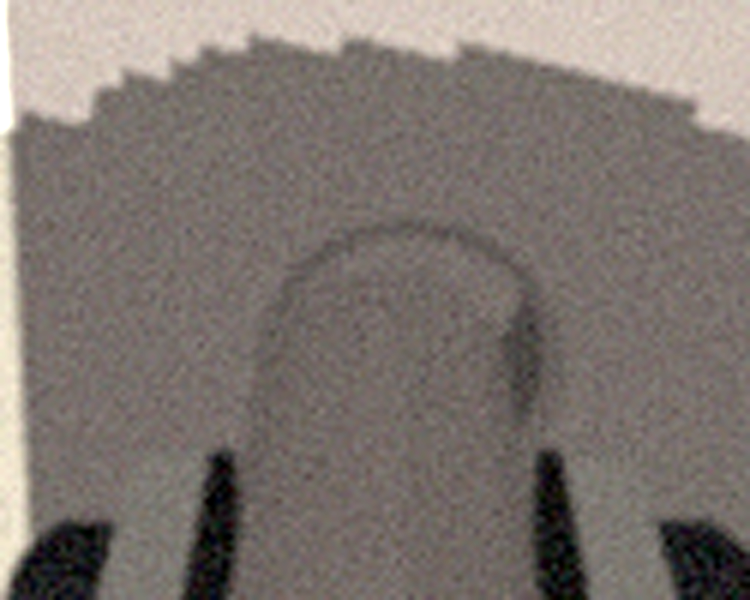

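Request:
{"fn": "step_arm", "kwargs": {"plan": [[[0, 0, 0, 0, 0, 0], [0, 0, 0, 0, 0, 0], [0, 0, 0, 0, 0, 0], [0, 0, 0, 0, 0, 0], [0, 0, 0, 0, 0, 0]]]}}

```text
clock: 7.42
eef_pos: [0.5122, -0.0254, 0.1227]
eef_rot: [-1.917, -2.486, 0.003]
contact_force: [0.3, -0.3, -0.4]
gripper_width: 0.0207
```

```bash
python3 - <<'E'
from h import *
np.set_printoptions(precision=4,suppress=True)
s=status.sense();print(s['clock'],s['eef_pos'],s['eef_rot'],s['joint_vel'],s['contact_force'])
print(move([.5136,-.025,.125],1.829))
E
```

```text
7.4167 [ 0.5122 -0.0254  0.1227] [-1.9171 -2.4863  0.0027] [ 0.     -0.0005  0.0011 -0.0029 -0.0012 -0.0013  0.0009] [ 0.2908 -0.2985 -0.4262]
(array([ 0.    ,  0.0014, -0.0023]), array([-0.0026, -0.0005, -0.0011]))
```

Request:
{"fn": "step_arm", "kwargs": {"plan": [[[0, 0.0015, 0, -0.002, 0, 0], [0, 0.0015, 0, -0.002, 0, 0], [0, 0.0015, 0, -0.002, 0, 0], [0, 0.0015, 0, -0.002, 0, 0], [0, 0.0015, 0, -0.002, 0, 0]]]}}

```text
clock: 7.83
eef_pos: [0.5136, -0.025, 0.1226]
eef_rot: [-1.918, -2.487, 0.0]
contact_force: [0.6, 0.5, -1.1]
gripper_width: 0.0204
```

```bash
python3 - <<'E'
from h import *
np.set_printoptions(precision=4,suppress=True)
s=status.sense();print(s['clock'],s['eef_pos'],s['eef_rot'],s['joint_vel'],s['contact_force'])
print(move([.5136,-.025,.125],1.829))
im,c=snap('wrist','w7');print(proj(c,[.5136,-.025,.08]))
b=cv2.resize(im[210:310,255:380,::-1],(750,600),interpolation=2);cv2.imwrite('pics/w7c.png',cv2.convertScaleAbs(b,alpha=2))
E
```

```text
7.8333 [ 0.5136 -0.025   0.1226] [-1.9177 -2.4871  0.0003] [-0.0005 -0.      0.0008 -0.0004  0.0006 -0.0011  0.0003] [ 0.6496  0.5423 -1.0662]
(array([ 0.    ,  0.    , -0.0024]), array([-0.0008, -0.0007, -0.0011]))
(np.float64(319.9891536266159), np.float64(268.2974739664287))
```

View pics/w7c.png

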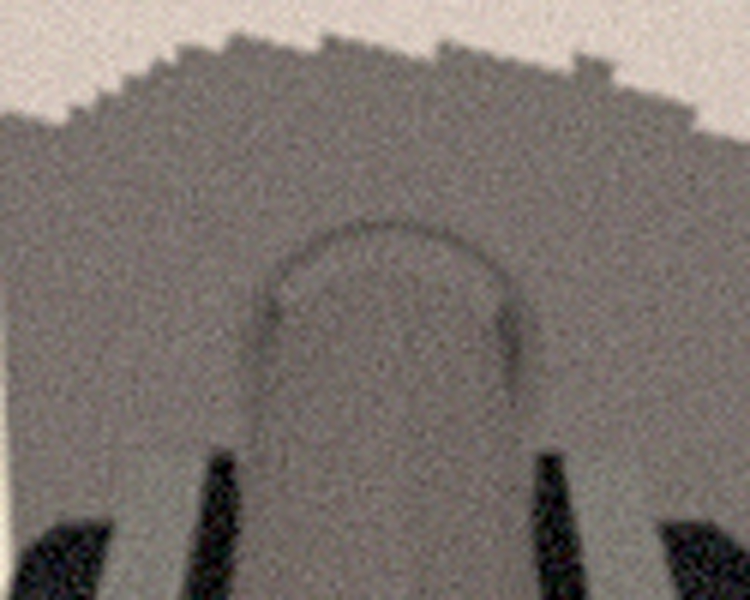

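Centred to within about half a millimetre: mouth at u≈389, cartridge at about 385 in the crop. Going in.

Request:
{"fn": "step_arm", "kwargs": {"plan": [[[0, 0.0003, 0.003, 0, 0, 0], [0, 0.0003, 0.006, 0, 0, 0], [0, 0.0003, 0.009, 0, 0, 0], [0, 0.0003, 0.012, 0, 0, 0], [0, 0.0003, 0.012, 0, 0, 0]]]}}

```text
clock: 8.3
eef_pos: [0.5137, -0.0251, 0.1099]
eef_rot: [-1.918, -2.487, 0.001]
contact_force: [0.3, -1.1, -1.6]
gripper_width: 0.0206
```

```bash
python3 - <<'E'
from h import *
np.set_printoptions(precision=4,suppress=True)
s=status.sense();print(s['clock'],s['eef_pos'],s['eef_rot'],s['moment'],s['contact_force'])
print(move([.5136,-.025,.125],1.829))
E
```

```text
8.3 [ 0.5137 -0.0251  0.1099] [-1.9175 -2.4869  0.0008] [-0.1283 -0.1311 -0.0071] [ 0.3111 -1.0704 -1.6117]
(array([ 0.0001, -0.0001, -0.0151]), array([-0.0012, -0.0007, -0.0011]))
```

Request:
{"fn": "step_arm", "kwargs": {"plan": [[[0, 0, 0.004, 0, 0, 0], [0, 0, 0.008, 0, 0, 0], [0, 0, 0.012, 0, 0, 0], [0, 0, 0.016, 0, 0, 0], [0, 0, 0.018, 0, 0, 0]]]}}

```text
clock: 8.72
eef_pos: [0.5138, -0.0251, 0.092]
eef_rot: [-1.918, -2.487, 0.001]
contact_force: [0.4, -0.5, -0.7]
gripper_width: 0.0206
```

Request:
{"fn": "step_arm", "kwargs": {"plan": [[[0, 0, 0.001, 0, 0, 0], [0, 0, 0.002, 0, 0, 0], [0, 0, 0.003, 0, 0, 0], [0, 0, 0.003, 0, 0, 0]]]}}

```text
clock: 9.05
eef_pos: [0.5139, -0.025, 0.0896]
eef_rot: [-1.918, -2.487, 0.0]
contact_force: [0.2, -0.9, -0.9]
gripper_width: 0.0206
```

```bash
python3 - <<'E'
from h import *
np.set_printoptions(precision=4,suppress=True)
s=status.sense();print(s['clock'],s['eef_pos'],s['eef_rot'],s['moment'],s['contact_force'])
E
```

```text
9.05 [ 0.5139 -0.025   0.0896] [-1.918  -2.4872  0.0002] [-0.1802 -0.1798  0.0257] [ 0.2411 -0.8962 -0.9022]
```

Request:
{"fn": "step_arm", "kwargs": {"plan": [[[0, 0, 0.001, 0, 0, 0], [0, 0, 0.002, 0, 0, 0], [0, 0, 0.002, 0, 0, 0]]]}}

```text
clock: 9.3
eef_pos: [0.5141, -0.025, 0.0895]
eef_rot: [-1.918, -2.487, 0.002]
contact_force: [-3.2, -0.2, 12.0]
gripper_width: 0.0208
```

Request:
{"fn": "step_arm", "kwargs": {"plan": [[[0, 0, 0, 0, 0, 0], [0, 0, 0, 0, 0, 0], [0, 0, 0, 0, 0, 0], [0, 0, 0, 0, 0, 0], [0, 0, 0, 0, 0, 0]]], "gripper": 0.05}}

```text
clock: 9.72
eef_pos: [0.5135, -0.0248, 0.0873]
eef_rot: [-1.917, -2.487, 0.001]
contact_force: [1.1, -0.4, 0.7]
gripper_width: 0.0501
```

```bash
python3 - <<'E'
from h import *
np.set_printoptions(precision=4,suppress=True)
s=status.sense();print(s['clock'],s['eef_pos'],s['eef_rot'],s['moment'],s['contact_force'],s['gripper_width'])
im,c=snap('wrist','w8')
E
```

```text
9.7167 [ 0.5135 -0.0248  0.0873] [-1.9173 -2.4868  0.0006] [ 0.004  -0.0079 -0.0244] [ 1.0835 -0.3942  0.6538] 0.050101489930477854
```

View pics/w8.png

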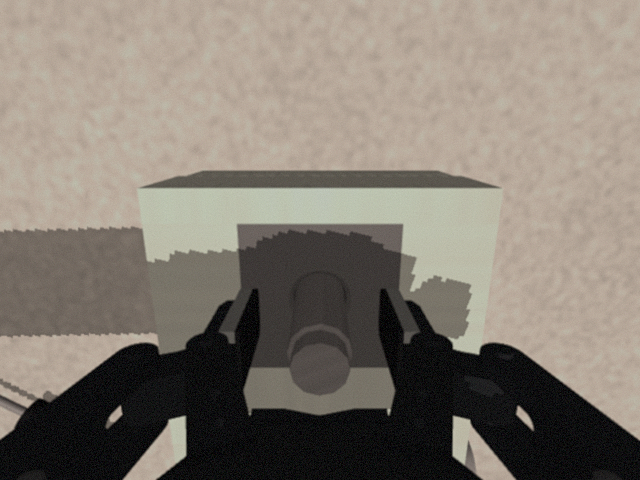

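The bottom contact came at TCP z 0.0895 with 12 N, as predicted for fully home. In the picture the cartridge at (320,340) stands free between the open pads. Retracting.

Request:
{"fn": "step_arm", "kwargs": {"plan": [[[0, 0, -0.02, 0, 0, 0], [0, 0, -0.05, 0, 0, 0], [0, 0, -0.09, 0, 0, 0], [0, 0, -0.12, 0, 0, 0], [0, 0, -0.12, 0, 0, 0]]]}}

```text
clock: 10.18
eef_pos: [0.5192, -0.0245, 0.2148]
eef_rot: [1.912, 2.48, 0.011]
contact_force: [1.3, 1.0, 1.1]
gripper_width: 0.0499
```

```bash
python3 - <<'E'
from h import *
np.set_printoptions(precision=4,suppress=True)
s=status.sense();print(s['clock'],s['eef_pos'],s['eef_rot'])
print(move([.5475,-.1598,.21],1.09))
im,c=snap('scene','s9');b=cv2.resize(im[180:320,180:360,::-1],(770,600),interpolation=2);cv2.imwrite('pics/s9c.png',b)
E
```

```text
10.1833 [ 0.5192 -0.0245  0.2148] [1.9116 2.4796 0.0111]
(array([-0.138 , -0.0071,  0.0052]), array([ 0.0131, -0.0005,  0.738 ]))
```

View pics/s9c.png

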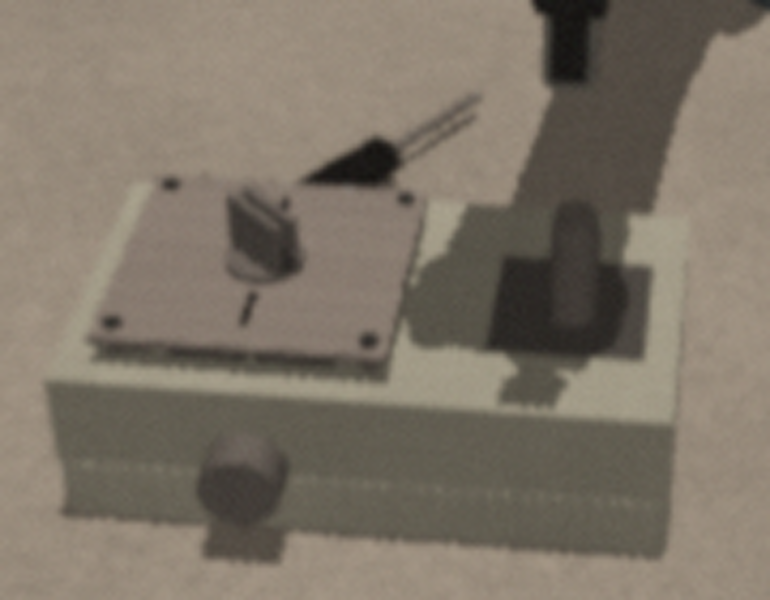

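Cartridge stands upright in the socket (crop (575,260)). The wing is at (262,235). Moving above the wing.

Request:
{"fn": "step_arm", "kwargs": {"plan": [[[-0.138, -0.008, 0.005, 0.01, 0, 0.738], [-0.138, -0.008, 0.005, 0.01, 0, 0.738], [-0.138, -0.008, 0.005, 0.01, 0, 0.738], [-0.138, -0.008, 0.005, 0.01, 0, 0.738], [-0.138, -0.008, 0.005, 0.01, 0, 0.738]]]}}

```text
clock: 10.65
eef_pos: [0.5396, -0.1676, 0.2001]
eef_rot: [-2.599, -1.753, 0.017]
contact_force: [0.1, -0.8, -0.4]
gripper_width: 0.0499
```

```bash
python3 - <<'E'
from h import *
np.set_printoptions(precision=4,suppress=True)
s=status.sense();print(s['clock'],s['eef_pos'],s['eef_rot'])
print(move([.549,-.16,.21],1.09))
E
```

```text
10.65 [ 0.5396 -0.1676  0.2001] [-2.5992 -1.753   0.0175]
(array([ 0.0105,  0.0058, -0.0101]), array([-0.0113,  0.0062,  0.0967]))
```

Request:
{"fn": "step_arm", "kwargs": {"plan": [[[0.003, 0.002, 0, 0, 0, 0.08], [0.003, 0.002, 0, 0, 0, 0.08], [0.003, 0.002, 0, 0, 0, 0.08], [0.003, 0.002, 0, 0, 0, 0.08], [0.003, 0.002, 0, 0, 0, 0.08]]]}}

```text
clock: 11.07
eef_pos: [0.5438, -0.1579, 0.2019]
eef_rot: [-2.652, -1.672, 0.013]
contact_force: [1.0, -0.4, -0.4]
gripper_width: 0.0499
```

```bash
python3 - <<'E'
from h import *
np.set_printoptions(precision=4,suppress=True)
s=status.sense();print(s['clock'],s['eef_pos'],s['eef_rot'],s['joint_vel'])
print(move([.549,-.16,.21],1.09))
im,c=snap('wrist','w9'); print(proj(c,[.549,-.16,.125]))
E
```

```text
11.0667 [ 0.5438 -0.1579  0.2019] [-2.6521 -1.672   0.0126] [ 0.0004 -0.0042 -0.0006 -0.0051 -0.0007 -0.0006 -0.0069]
(array([ 0.0003,  0.0055, -0.0081]), array([-0.0096,  0.0036,  0.035 ]))
(np.float64(329.43539881857726), np.float64(247.43087058026353))
```

View pics/w9.png

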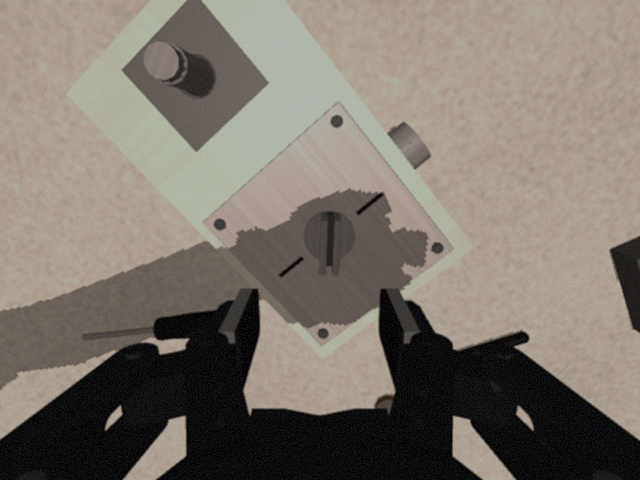

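```bash
python3 - <<'E'
from h import *
im=cv2.imread('pics/w9.png')
b=cv2.resize(im[195:290,270:395],(789,600),interpolation=2);cv2.imwrite('pics/w9c.png',cv2.convertScaleAbs(b,alpha=1.8))
E
```

```text
(no output)
```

View pics/w9c.png

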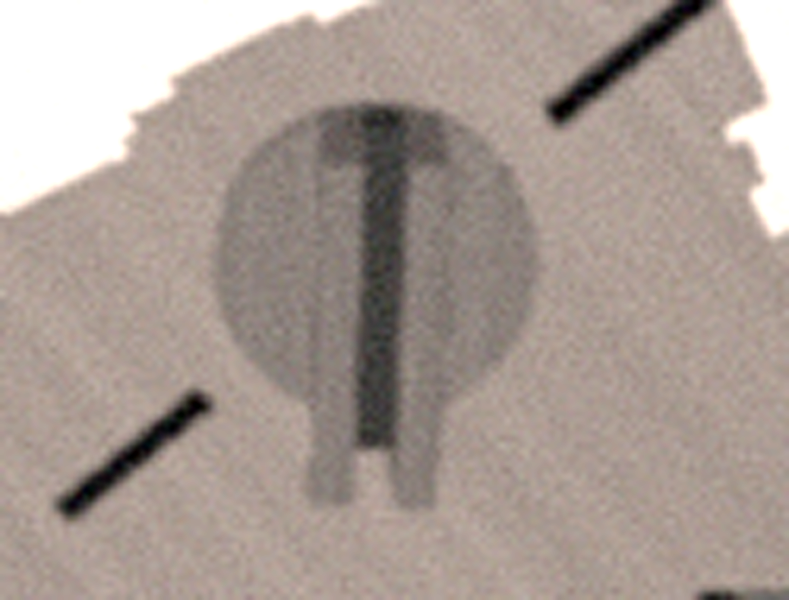

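```bash
python3 - <<'E'
from h import *
np.set_printoptions(precision=4,suppress=True)
c=viewer.calibration('wrist')
f=lambda x,y,z=.125:onz(c,270+x/6.312,195+y/6.312,z)
a,b=f(373.5,508),f(382,160);d=b-a;print(np.arctan2(d[1],d[0]),np.linalg.norm(d),(a+b)/2)
a,b=f(65,510,.095),f(555,115,.095);d=b-a;print('line',np.arctan2(d[1],d[0]))
s=status.sense();print(s['clock'],s['eef_pos'],s['eef_rot'])
print(move([.549,-.16,.102],np.arctan2((d:=f(382,160)-f(373.5,508))[1],d[0])))
E
```

```text
1.1097844538623594 0.03652482576378298 [ 0.5491 -0.161   0.125 ]
line 0.2566740094826144
11.1167 [ 0.5439 -0.158   0.2021] [-2.6528 -1.6716  0.0122]
(array([0.0008, 0.0064, 0.1001]), array([-0.0093,  0.0034,  0.0148]))
```

Request:
{"fn": "step_arm", "kwargs": {"plan": [[[0.001, 0.006, 0, -0.009, 0.003, 0.015], [0.001, 0.006, 0.02, -0.009, 0.003, 0.015], [0.001, 0.006, 0.045, -0.009, 0.003, 0.015], [0.001, 0.006, 0.065, -0.009, 0.003, 0.015], [0.001, 0.006, 0.065, -0.009, 0.003, 0.015]]]}}

```text
clock: 11.53
eef_pos: [0.5459, -0.1594, 0.133]
eef_rot: [-2.667, -1.65, 0.009]
contact_force: [-0.8, -1.2, -0.8]
gripper_width: 0.0497
```

Request:
{"fn": "step_arm", "kwargs": {"plan": [[[0, 0, 0, 0, 0, 0], [0, 0, 0, 0, 0, 0], [0, 0, 0, 0, 0, 0], [0, 0, 0, 0, 0, 0], [0, 0, 0, 0, 0, 0]]]}}

```text
clock: 11.95
eef_pos: [0.5505, -0.1603, 0.1388]
eef_rot: [2.67, 1.651, 0.003]
contact_force: [0.3, 0.5, -0.6]
gripper_width: 0.0495
```

```bash
python3 - <<'E'
from h import *
np.set_printoptions(precision=4,suppress=True)
s=status.sense();print(s['clock'],s['eef_pos'],s['eef_rot'],s['joint_vel'])
print(move([.549,-.1605,.103],1.11))
E
```

```text
11.95 [ 0.5505 -0.1603  0.1388] [2.6698 1.6514 0.0026] [-0.0002  0.0054  0.0028  0.0087 -0.0016 -0.0022  0.0007]
(array([-0.0009, -0.0013,  0.0358]), array([ 0.0029, -0.0001, -0.0021]))
```

Request:
{"fn": "step_arm", "kwargs": {"plan": [[[-0.001, -0.001, 0.008, 0.003, 0, -0.002], [-0.001, -0.001, 0.018, 0.003, 0, -0.002], [-0.001, -0.001, 0.028, 0.003, 0, -0.002], [-0.001, -0.001, 0.033, 0.003, 0, -0.002], [-0.001, -0.001, 0.033, 0.003, 0, -0.002]]]}}

```text
clock: 12.37
eef_pos: [0.5461, -0.16, 0.1018]
eef_rot: [-2.665, -1.652, 0.008]
contact_force: [-0.2, -0.5, -0.6]
gripper_width: 0.0496
```

Request:
{"fn": "step_arm", "kwargs": {"plan": [[[0, 0, 0, 0, 0, 0], [0, 0, 0, 0, 0, 0], [0, 0, 0, 0, 0, 0], [0, 0, 0, 0, 0, 0], [0, 0, 0, 0, 0, 0]]]}}

```text
clock: 12.78
eef_pos: [0.5485, -0.1606, 0.1049]
eef_rot: [-2.669, -1.655, 0.002]
contact_force: [-0.0, 0.1, -0.4]
gripper_width: 0.0499
```

```bash
python3 - <<'E'
from h import *
np.set_printoptions(precision=4,suppress=True)
s=status.sense();print(s['clock'],s['eef_pos'],s['eef_rot'],s['joint_vel'],s['contact_force'])
print(move([.549,-.1605,.105],1.11))
im,c=snap('wrist','w10')
E
```

```text
12.7833 [ 0.5485 -0.1606  0.1049] [-2.6689 -1.6547  0.0015] [-0.0004  0.002  -0.0017  0.0029 -0.0005  0.001   0.0005] [-0.0436  0.1254 -0.373 ]
(array([ 0.0003,  0.0004, -0.0001]), array([-0.0017,  0.0001, -0.0001]))
```

View pics/w10.png

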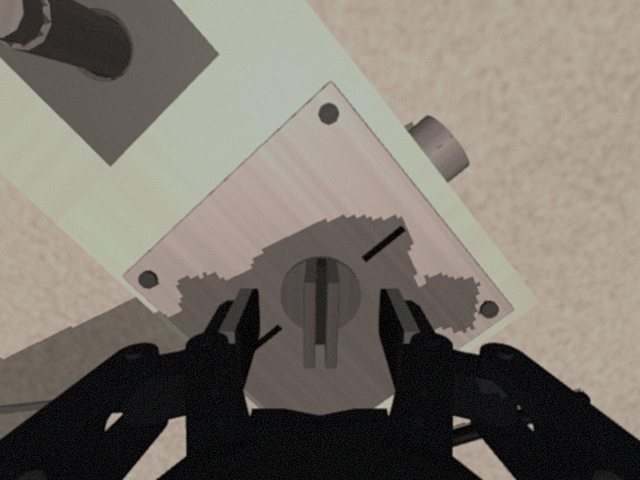

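The wing at (321,315) sits centred and parallel between the pads. Closing on it.

Request:
{"fn": "step_arm", "kwargs": {"plan": [[[0, 0, 0, 0, 0, 0], [0, 0, 0, 0, 0, 0], [0, 0, 0, 0, 0, 0], [0, 0, 0, 0, 0, 0], [0, 0, 0, 0, 0, 0]]], "gripper": 0.0, "newtons": 30}}

```text
clock: 13.25
eef_pos: [0.549, -0.1608, 0.1047]
eef_rot: [-2.67, -1.655, 0.0]
contact_force: [2.1, -0.4, -0.8]
gripper_width: 0.0123
```

```bash
python3 - <<'E'
from h import *
np.set_printoptions(precision=4,suppress=True)
s=status.sense();print(s['clock'],s['eef_pos'],s['eef_rot'],s['gripper_width'],s['contact_force'],s['moment'])
print(move([.549,-.1605,.105],.2575))
E
```

```text
13.25 [ 0.549  -0.1608  0.1047] [-2.6696 -1.6548  0.0002] 0.012331850014246795 [ 2.0605 -0.4009 -0.7579] [-0.1728 -0.3911 -0.0696]
(array([ 0.0003, -0.0002, -0.0003]), array([-0.0007,  0.0001,  0.8523]))
```

Request:
{"fn": "step_arm", "kwargs": {"plan": [[[0, 0, 0, 0, 0, 0.08], [0, 0, 0, 0, 0, 0.17], [0, 0, 0, 0, 0, 0.26], [0, 0, 0, 0, 0, 0.35], [0, 0, 0, 0, 0, 0.43]]]}}

```text
clock: 13.67
eef_pos: [0.5488, -0.1606, 0.1047]
eef_rot: [-2.963, -1.041, 0.001]
contact_force: [1.8, 0.1, 0.6]
gripper_width: 0.012
```

Request:
{"fn": "step_arm", "kwargs": {"plan": [[[0, 0, 0, 0, 0, 0.08], [0, 0, 0, 0, 0, 0.17], [0, 0, 0, 0, 0, 0.26], [0, 0, 0, 0, 0, 0.34], [0, 0, 0, 0, 0, 0.42]]]}}

```text
clock: 14.08
eef_pos: [0.5487, -0.1602, 0.1047]
eef_rot: [-3.115, -0.401, 0.002]
contact_force: [1.1, -0.2, 1.2]
gripper_width: 0.012
```

Request:
{"fn": "step_arm", "kwargs": {"plan": [[[0, 0, 0, 0, 0, 0], [0, 0, 0, 0, 0, 0], [0, 0, 0, 0, 0, 0], [0, 0, 0, 0, 0, 0], [0, 0, 0, 0, 0, 0]]]}}

```text
clock: 14.5
eef_pos: [0.5486, -0.1603, 0.1047]
eef_rot: [-3.114, -0.409, 0.002]
contact_force: [2.1, 0.1, 0.7]
gripper_width: 0.0126
```

```bash
python3 - <<'E'
from h import *
np.set_printoptions(precision=4,suppress=True)
s=status.sense();print(s['clock'],s['eef_pos'],s['eef_rot'],s['gripper_width'],s['contact_force'],s['moment'])
print(move([.549,-.1605,.105],.2575))
im,c=snap('wrist','w11')
E
```

```text
14.5 [ 0.5486 -0.1603  0.1047] [-3.1136 -0.4087  0.002 ] 0.012610251056670024 [2.0618 0.1125 0.6576] [ 0.121  -0.3622  0.0457]
(array([ 0.0003,  0.0003, -0.0003]), array([-0.0015,  0.0011,  0.0035]))
```

View pics/w11.png

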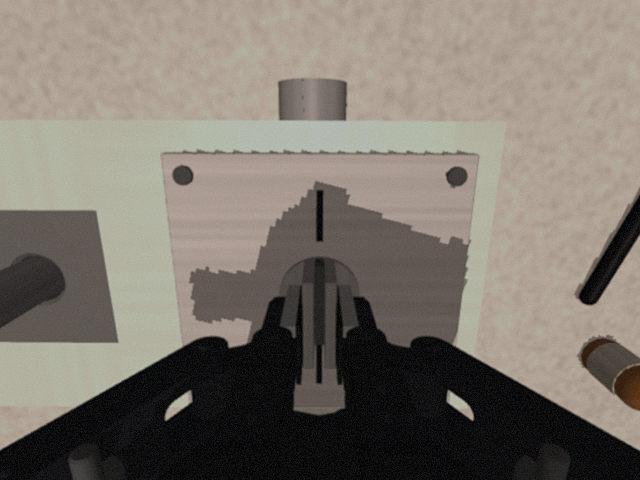

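Slot and both index lines are collinear at u≈320 (rows 190–240, 260–345 and 345–383). Releasing and opening wide so the fingers straddle the fastener.

Request:
{"fn": "step_arm", "kwargs": {"plan": [[[0, 0, 0, 0, 0, 0], [0, 0, 0, 0, 0, 0], [0, 0, 0, 0, 0, 0], [0, 0, 0, 0, 0, 0], [0, 0, 0, 0, 0, 0]]], "gripper": 0.07}}

```text
clock: 14.97
eef_pos: [0.5476, -0.1606, 0.1042]
eef_rot: [-3.114, -0.407, 0.005]
contact_force: [-0.8, 0.2, 0.1]
gripper_width: 0.0696
```

```bash
python3 - <<'E'
from h import *
np.set_printoptions(precision=4,suppress=True)
s=status.sense();print(s['clock'],s['eef_pos'],s['eef_rot'],s['gripper_width'],s['contact_force'],s['moment'])
im,c=snap('wrist','w12')
E
```

```text
14.9667 [ 0.5476 -0.1606  0.1042] [-3.1137 -0.4068  0.0052] 0.06959998790848387 [-0.8351  0.207   0.1357] [0.0015 0.0141 0.0185]
```

View pics/w12.png

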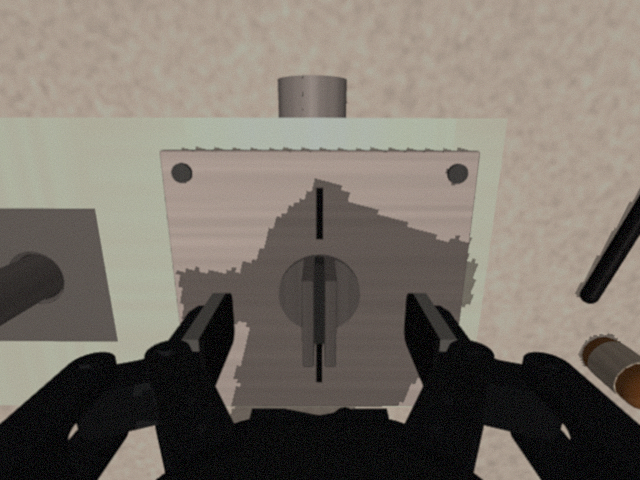

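The slot stays aligned at u≈319. The pads at (205,340) and (435,340) are clear of the wing and over the cover plate. Pressing down in small steps.

Request:
{"fn": "step_arm", "kwargs": {"plan": [[[0, 0, 0.004, 0, 0, 0], [0, 0, 0.008, 0, 0, 0], [0, 0, 0.012, 0, 0, 0], [0, 0, 0.015, 0, 0, 0], [0, 0, 0.015, 0, 0, 0]]], "newtons": 60}}

```text
clock: 15.43
eef_pos: [0.5472, -0.1602, 0.0882]
eef_rot: [-3.113, -0.407, 0.007]
contact_force: [-0.2, 0.6, -0.3]
gripper_width: 0.0699
```

Request:
{"fn": "step_arm", "kwargs": {"plan": [[[0, 0, 0.002, 0, 0, 0], [0, 0, 0.004, 0, 0, 0], [0, 0, 0.004, 0, 0, 0]]]}}

```text
clock: 15.68
eef_pos: [0.5481, -0.1605, 0.0857]
eef_rot: [-3.114, -0.407, 0.004]
contact_force: [-2.1, 0.4, 4.1]
gripper_width: 0.0701
```

Request:
{"fn": "step_arm", "kwargs": {"plan": [[[0, 0, 0.002, 0, 0, 0], [0, 0, 0.004, 0, 0, 0], [0, 0, 0.006, 0, 0, 0], [0, 0, 0.006, 0, 0, 0]]]}}

```text
clock: 16.02
eef_pos: [0.5481, -0.1605, 0.0802]
eef_rot: [-3.114, -0.407, 0.004]
contact_force: [-3.4, 0.3, 7.6]
gripper_width: 0.07
```

Request:
{"fn": "step_arm", "kwargs": {"plan": [[[0, 0, 0.002, 0, 0, 0], [0, 0, 0.003, 0, 0, 0], [0, 0, 0.004, 0, 0, 0], [0, 0, 0.004, 0, 0, 0]]]}}

```text
clock: 16.35
eef_pos: [0.5481, -0.1605, 0.0774]
eef_rot: [-3.114, -0.407, 0.005]
contact_force: [-4.8, 1.3, 11.5]
gripper_width: 0.0699
```

Request:
{"fn": "step_arm", "kwargs": {"plan": [[[0, 0, 0.001, 0, 0, 0], [0, 0, 0.002, 0, 0, 0], [0, 0, 0.002, 0, 0, 0], [0, 0, 0.002, 0, 0, 0]]]}}

```text
clock: 16.68
eef_pos: [0.5481, -0.1605, 0.0773]
eef_rot: [-3.114, -0.406, 0.005]
contact_force: [-8.7, 3.1, 21.3]
gripper_width: 0.0703
```

Request:
{"fn": "step_arm", "kwargs": {"plan": [[[0, 0, 0.0005, 0, 0, 0], [0, 0, 0.001, 0, 0, 0], [0, 0, 0.001, 0, 0, 0], [0, 0, 0.001, 0, 0, 0]]]}}

```text
clock: 17.02
eef_pos: [0.5482, -0.1605, 0.0772]
eef_rot: [-3.114, -0.406, 0.006]
contact_force: [-10.2, 2.3, 25.5]
gripper_width: 0.0701
```

```bash
python3 - <<'E'
from h import *
np.set_printoptions(precision=4,suppress=True)
s=status.sense();print(s['clock'],s['eef_pos'],s['eef_rot'],s['gripper_width'],s['contact_force'],s['moment'])
im,c=snap('wrist','w13')
im,c=snap('scene','s13');b=cv2.resize(im[180:320,180:360,::-1],(770,600),interpolation=2);cv2.imwrite('pics/s13c.png',b)
E
```

```text
17.0167 [ 0.5482 -0.1605  0.0772] [-3.1145 -0.4063  0.0057] 0.07013678567254229 [-10.2062   2.2632  25.5496] [ 0.3847  2.3121 -0.0782]
```

View pics/w13.png

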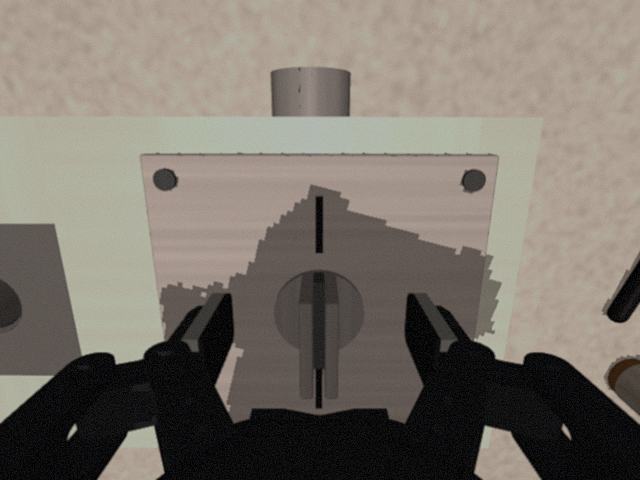

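View pics/s13c.png

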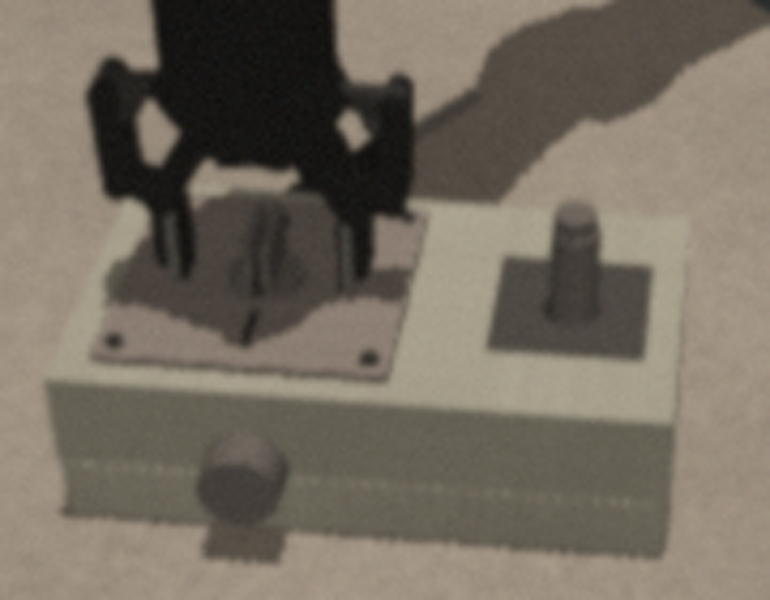

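The cover sits flat with its gap gone: the corner screw moved from (110,322) to (114,342) in the crop. The slot and lines are collinear at u≈319 and the cartridge is upright. I'll check cover height and the bystanders numerically, then hold.

Request:
{"fn": "step_arm", "kwargs": {"plan": [[[0, 0, 0, 0, 0, 0], [0, 0, 0, 0, 0, 0], [0, 0, 0, 0, 0, 0], [0, 0, 0, 0, 0, 0], [0, 0, 0, 0, 0, 0]]]}}

```text
clock: 17.53
eef_pos: [0.5482, -0.1605, 0.0772]
eef_rot: [-3.114, -0.406, 0.006]
contact_force: [-10.3, 3.5, 26.3]
gripper_width: 0.0704
```

```bash
python3 - <<'E'
from h import *
np.set_printoptions(precision=4,suppress=True)
s=status.sense();print(s['clock'],s['eef_pos'],s['gripper_width'],s['contact_force'],abs(s['joint_vel']).max())
c=viewer.calibration('wrist');t=viewer.calibration('top')
f=lambda x,y:onz(t,290+x*.1875,160+y*.1874,.095)
D=np.linalg.norm(f(604,88)-f(347,150));D2=np.linalg.norm(f(604,88)-f(669,328))
for z in (.085,.09,.095): print(z,np.linalg.norm(onz(c,165,180,z)-onz(c,473.5,181,z)),D)
im,_=snap('top','t14')
E
```

```text
17.5333 [ 0.5482 -0.1605  0.0772] 0.07035264461442083 [-10.2751   3.5139  26.2736] 0.0022158400881468992
0.085 0.11359071312619912 0.11228607968901749
0.09 0.10940209071191126 0.11228607968901749
0.095 0.10521346829762344 0.11228607968901749
```

View pics/t14.png

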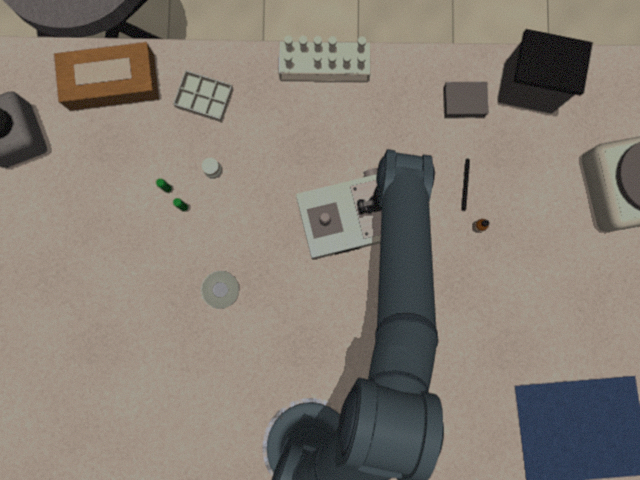

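```bash
python3 -c "
from h import *
workorder.hand_in();s=status.sense();print(s['clock'],s['contact_force'],s['eef_pos'])"
```

```text
the job is handed in; nothing more can be done
the job is handed in; nothing more can be done
```

The job is handed in at about 17.6 s of the 54 s allowed, with the gripper still holding the cover pressed down. No verdict is reported.

**What I did**
1. I put the grey steel cartridge in the socket and let go. It touched bottom with 12 N at the height expected for fully home.
2. I gripped the wing and turned the fastener clockwise by about 0.85 rad with the cover still up. The tool's heading then matched the index lines to within 0.004 rad.
3. I opened the fingers so they straddled the fastener and pressed the cover down onto its frame.

**What the last checks showed**
- **Cover:** The push is about 26 N and steady. The tool stopped moving down while the force jumped, which means the cover is on the frame. The screw spacing in the wrist picture puts the plate at about 86 mm, against 85 mm for flat.
- **Slot:** It lies in line with both index lines in the picture taken while pressing.
- **Cartridge:** It stands upright in the socket, not held.
- **Bystanders:** The dropper, jar, dish and marker show at their starting places in the top view. The driver was hidden under the arm there, so I could not check it at the end, but nothing came near it.
- **Sideways force:** About 10 N acts sideways while pressing. I left it alone because nothing was moving.

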